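# Clear the drip guard round its bent rail and fire the torch igniter

### The arm

A 6-joint arm with a two-finger parallel gripper is mounted at the origin on the work surface. World frame = base frame: x ahead of the robot, y to its left, z up, the work surface at z = 0. Lengths are in m, angles in degrees, forces in N, time in s.
With the tool pointing down it reaches from about 0.4 to 0.825 m from the base axis. Payload 7 kg.
Tool frame: the origin (TCP) lies at the centre of the arm's flange, where the gripper is bolted on; the fingertips stand 178 mm ahead of it and the grasp point (between the pads) lies 159 mm ahead of it (r.tips_ahead is the z of the fingertips in the tool frame, in m); z points along the fingers, y is the line along which they close (so a half turn about z gives the same grasp; the last joint's range is limited). The gripper opens to 88 mm and grips with 3 to 60 N. Pads are 19 mm wide; open, the fingers measure 130 mm over their backs; the gripper's body (78 mm by 193 mm) begins 47 mm behind the grasp point.
Start: joints at [92.481, 20.546, 0.682, 0, -70.136, -16.507], TCP at [0.164, 0.655, 0.405] pointing down, gripper open.
Joint ranges: [-176.03, 176.03], [-82.01, 121.73], [-58.28, 71.71], [-173.87, 95.51], [-174.79, -0.11], [-173.66, 173.66]. Speed limits (degrees/s): [136.94, 136.94, 172.46, 180, 180, 180].

### API

Orientations are given as [roll, pitch, yaw] about the fixed x, y, z axes, in that order (R = Rz(yaw) Ry(pitch) Rx(roll)).
In Python, from plant import r gives the robot as it stands. The module is installed in compiled form; this text tells all that it offers.
- The arm moves only by the shell command python3 -m pendant 'ROWS' [FORCE]. ROWS is JSON, a list that holds one entry, the list of rows, each a list of 7 numbers: the shift along the tool's x, y, z in m, then the turn, a rotation vector about the tool's x, y, z in degrees, then the gripper command: -1 is shut, 1 is fully open, values between are in proportion. A call has 1 to 5 rows; each row is the pose to reach, as a shift and turn from the pose commanded when the call began, along the tool's axes at that moment; what a row does not reach only later rows make up. A row lasts 1/10 s, in which the tool goes at most 50 mm and 8.59 degrees, less where a joint would pass 70% of its speed; a pose out of reach is approached as far as the arm can. A call with a gripper value outside its range is refused whole. The fingers move at their own pace and stop on an object; FORCE is the grip in N (left out, the last holds). Time passes only in rows, so rows that repeat a pose let the fingers close. It gives the time, the measured TCP pose, the force, the opening and the grip force at its end, in the units of the state.
- r.get_state(): the state, without advancing time (a new reading comes with each control period).
- r.capture(name): name is "scene" or "top"; returns the picture (400x640x3 uint8, red, green, blue); there is no depth.
- r.camera_params(name): a dict with "fx", "fy", "cx", "cy" (pixels), "R" (3x3) and "t" (3): a world point X has camera coordinates R X + t. Camera axes: x right, y down, z forward; pixel columns grow to the right and rows downward; lengths in m; the calibration is good to about 2 mm. A picture is of the moment at which its call begins. camera_params takes no time and is no camera call.
- r.close_job(): hands the job in; it is judged then, once.
The state is a dict: "time_s": time; "joints": joint angles; "qd": joint speeds; "joint_torque": joint torques, N m; "tcp_pos": TCP position; "eef_rot": TCP orientation; "contact_force": force on the tool from outside, world axes, zero at the start; "moment": the same for the moment, N m; "gripper_width": finger opening in m; "gripper_force": force on a finger pad.
Only numpy, scipy, OpenCV 4.12 (cv2) and the standard library are available. Lean on these libraries where they do the work, as an engineer would, in place of code of your own. Each camera call takes 0.05 s, during which the arm holds its last target. There are 200 camera calls.

### The job

The steel drip guard hangs on the bent rod over two push buttons. Slide it along the rod and round the bend until it is up against the stop at the other end, let go of it, then press the larger of the two buttons, the torch igniter, fully down and let it spring back up. Do not push the smaller button, and leave the other things on the bench where they are.

Things in the scene. Friction and masses are not known exactly. Their poses are not given: they have to be found in the camera images.
- rail: Fixed steel rod, 10 mm thick, bent to a level L, axis 84 mm above the bench. Origin: on the bench (z = 0) below the point where the legs' axes would cross. One leg runs along its +y, the other along its +x. Each has a fixed stop disc, 30 mm across, inner face 172 mm from the origin, and turns down to its foot at 198 mm.
- guard_hole (a point): Centre of the 18 mm hole in the drip guard's hub (28 mm long, 28 mm across; hole along this point's y). The guard is captive on the rod and hangs from it, 4 mm below its axis, with 4 mm play all round; about 0.28 kg. Under the hub a level steel plate, 132 mm across the rod, 56 mm along it, underside 28 mm below this point. Starts on the +y leg over both buttons.
- rail_bend (a point): Centre of the rod's 90 degree bend, at rail x = 50, y = 50 mm, level with the rod's axis (84 mm high); the bend has a radius of 50 mm to the rod's axis; beyond it both legs are straight.
- rail_panel (a point): Centre of the top of the grey switch panel, the foot of the +y leg: 156 mm (rail x) by 124 mm (rail y), 20 mm high. Both buttons stand on it, at rail x = -45 and +45 mm, y about 137 mm; which is on which side varies.
- guard_knob (a point): Centre of the guard's upright round wooden knob, 22 mm across and 30 mm high, 44 mm straight above the hole's centre; under it a 10 mm stem leaves 15 mm free above the hub. The knob can be gripped from above; being round, it can also turn in the grip.
- rail_park (a point): Where the guard's hole centre is when the hub rests against the stop of the +x leg: rail x = 158, y = 0 mm, 80 mm above the bench.
- big_button_top (a point): Centre of the top face of the larger button (torch igniter): black, 32 mm across, in a 48 mm dark steel collar; top 42 mm above the bench, 10 mm above the collar; pressed straight down.
- big_button (a joint): Travel of the larger button, m: 0 up, 0.006 fully down; springs back; about 1.5 N to start and 5 N fully down.
- small_button_top (a point): Centre of the top face of the smaller button: black, 18 mm across, in a 34 mm dark steel collar; same height, on the other side of the rod.
- small_button (a joint): Travel of the smaller button, m: 0 up, 0.006 fully down. Same spring. Not to be pushed.
- frit_jar: Bystander: round jar, 42 mm across, 48 mm high, standing inside the L. Origin: centre of its underside.
- tweezers: Bystander: steel tweezers, 155 mm long, 8 mm high, lying on the bench near the rail, along their own x. Origin: middle, underside.
- paddle: Bystander: dark paddle with wooden handle, 188 mm long (own x, -90 to 98 mm), blade 60 mm wide, 12 mm high, lying near the +x leg. Origin: underside, about the middle.
- ornament: Bystander: green glass ball, 84 mm across, 100 mm high, standing on the bench's left part. Origin: centre of its underside.
- marver: Bystander: dark block 90 x 70 x 30 mm on the bench's right part. Origin: centre of its underside.
- v_rest: Bystander: brass V-shaped rest, foot 70 x 50 mm, 65 mm high, on the bench's right part. Origin: centre of its underside.
- mug: Bystander: white mug, 80 mm across, 90 mm high, far left. Origin: centre of its underside.
Mind the look-alikes: they are no part of the job. What is shaped like the part that bears guard_hole but orange, pink or red is not meant.

How it is judged:
By the outcome, as a careful person would: the job done as asked, in the order asked, and still so for the second after the job is handed in, with the robot touching nothing.
It also fails if it takes over 54 s, if anything falls off the work surface, if the arm or the gripper's body presses on something with over 40 N, if the wrist force passes 120 N, or if a joint passes its speed limit or range.

## Working session

There is one attempt and no reset: what is moved stays moved. The work goes in short steps, Python scripts to look and compute and a shell command to move; the robot and the scene stay as the last step left them, time stands still between calls to the robot, and variables do not carry over. Pictures are saved under pics/ and viewed, at most 10 in all, crops included, and the job is handed in when it is done.

```bash
mkdir -p pics; python3 - <<'E'
from plant import r
import cv2,numpy as np
for n in("scene","top"):
    im=r.capture(n); cv2.imwrite(f"pics/{n}0.png",im[:,:,::-1])
    p=r.camera_params(n); print(n,{k:np.round(v,4).tolist() for k,v in p.items()})
s=r.get_state(); print(s)
E
```

```text
scene {'fx': 383.3899, 'fy': 383.3899, 'cx': 322.0974, 'cy': 211.7238, 'R': [[-0.8575, 0.5141, 0.0182], [0.2581, 0.4605, -0.8493], [-0.445, -0.7236, -0.5276]], 't': [0.4347, -0.0391, 1.264]}
top {'fx': 483.4056, 'fy': 483.4056, 'cx': 309.1832, 'cy': 206.2821, 'R': [[-0.0145, -0.9999, -0.0049], [-0.9857, 0.0151, -0.1677], [0.1678, 0.0024, -0.9858]], 't': [-0.0198, 0.5073, 1.5326]}
{'time_s': 0.1, 'joints': array([ 9.24794003e+01,  2.05854526e+01,  6.38660727e-01, -1.60808791e-02,
       -7.01363767e+01, -1.65077909e+01]), 'qd': array([ 0.01331277,  0.0064007 ,  0.07396092,  0.06786648, -0.02911759,
        0.08188166]), 'joint_torque': array([-1.14636037e-03, -5.84160197e+01,  2.93752617e+01,  7.01575130e+00,
        1.01533189e-02, -4.96433904e-05]), 'tcp_pos': array([0.16357815, 0.65469424, 0.40383985]), 'eef_rot': array([ 1.79915964e+02, -9.13908160e-03, -1.40338589e+01]), 'contact_force': array([-0.20353551,  0.55201193, -0.44315882]), 'moment': array([ 0.02892378,  0.01935917, -0.04125765]), 'gripper_force': 0.0, 'gripper_width': 0.08766288921911744}
```

View pics/top0.png

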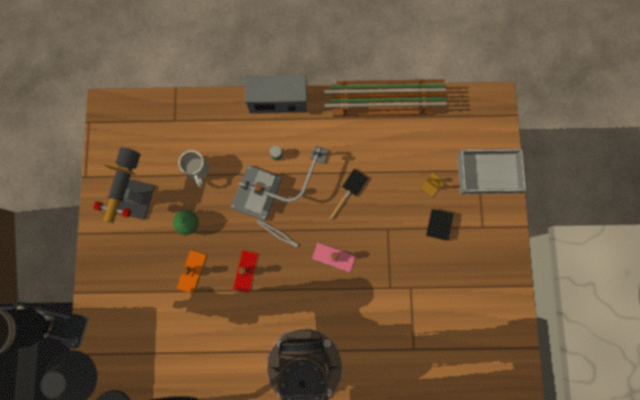

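View pics/scene0.png

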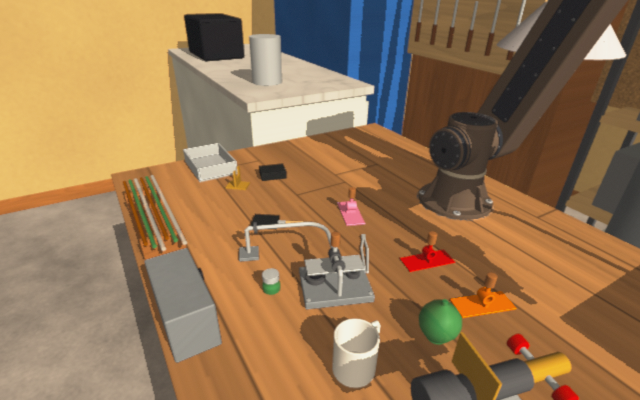

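The candidates for the guard are the grey one on the rod (top 258,187), orange (192,271), red (246,271) and pink (334,257). Only the grey steel one hangs on the rod and matches the description. I'll confirm it in an enlarged crop.

```bash
python3 - <<'E'
import cv2
a=cv2.imread("pics/top0.png")[135:255,220:380]
b=cv2.imread("pics/scene0.png")[205:315,230:390]
cv2.imwrite("pics/c_top.png",cv2.resize(a,None,fx=5,fy=5,interpolation=cv2.INTER_CUBIC))
cv2.imwrite("pics/c_scene.png",cv2.resize(b,None,fx=5,fy=5,interpolation=cv2.INTER_CUBIC))
E
```

```text
(no output)
```

View pics/c_top.png

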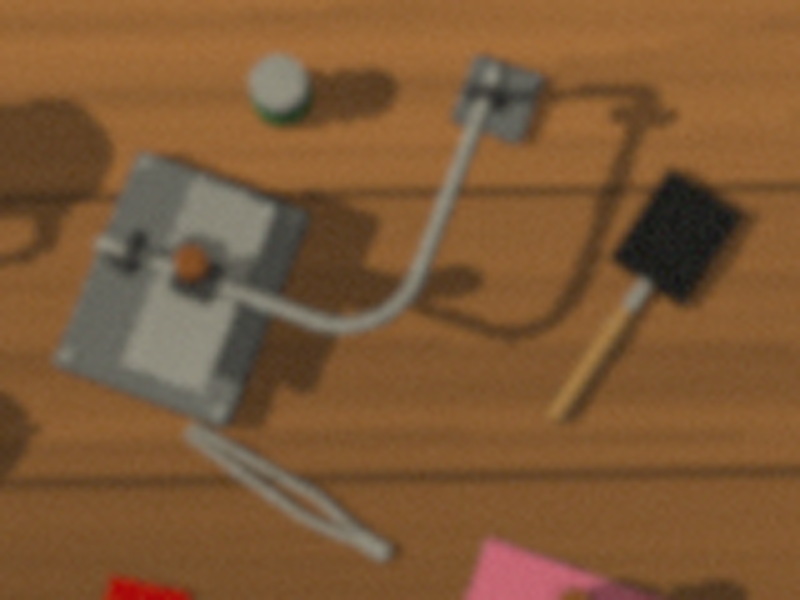

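View pics/c_scene.png

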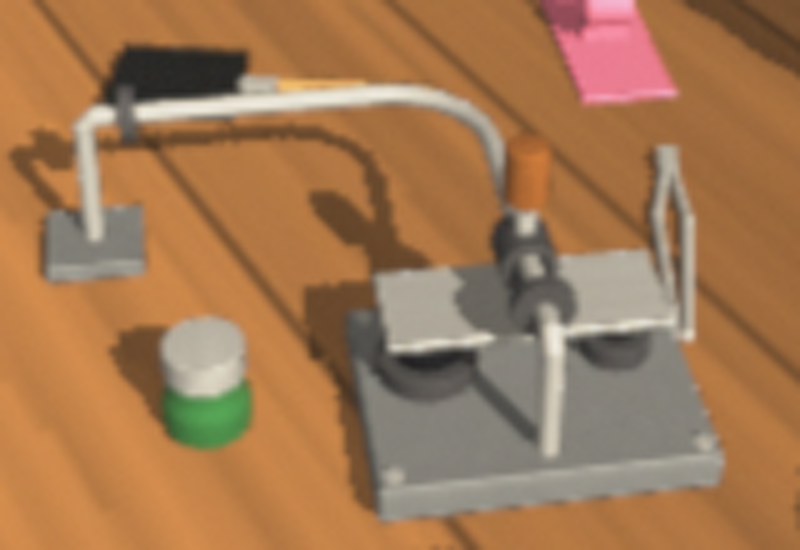

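Top crop: the grey guard with the wooden knob is at crop (190,263), on the +y leg that runs left. The +x leg runs up to a stop at crop (492,95). Scene crop: the same guard covers both buttons. The larger collar is at crop (428,370) on the jar side, the smaller at (615,345) on the tweezers side. So the big button is probably at rail x=+45. I'll measure next.

```bash
cat > h.py <<'E'
import numpy as np,cv2
from plant import r
P={n:r.camera_params(n) for n in("scene","top")}
def ray(n,uv):
    p=P[n];R=np.array(p["R"]);t=np.array(p["t"])
    d=R.T@np.array([(uv[0]-p["cx"])/p["fx"],(uv[1]-p["cy"])/p["fy"],1]);return -R.T@t,d/np.linalg.norm(d)
def at(n,uv,z):
    o,d=ray(n,uv);return o+d*(z-o[2])/d[2]
def tri(a,b):
    o1,d1=ray("top",a);o2,d2=ray("scene",b)
    s=np.linalg.lstsq(np.c_[d1,-d2],o2-o1,rcond=None)[0];p,q=o1+d1*s[0],o2+d2*s[1]
    return (p+q)/2,np.linalg.norm(p-q)
def proj(n,X):
    p=P[n];c=np.array(p["R"])@X+np.array(p["t"]);return np.array([p["fx"]*c[0]/c[2]+p["cx"],p["fy"]*c[1]/c[2]+p["cy"]])
E
python3 - <<'E'
from h import *
T=lambda c:np.array(c)/5+[220-.4,135-.4]
S=lambda c:np.array(c)/5+[230-.4,205-.4]
yl=np.array([at("top",T(c),.084)[:2] for c in[(105,243),(160,260),(238,289),(270,301)]])
xl=np.array([at("top",T(c),.084)[:2] for c in[(481,118),(468,152),(450,198),(430,248)]])
def line(p):
    m=p.mean(0);return m,np.linalg.svd(p-m)[2][0]
m1,d1=line(yl);m2,d2=line(xl)
s=np.linalg.solve(np.c_[d1,-d2],m2-m1);O=m1+d1*s[0]
d1*=np.sign(d1[1]);d2*=np.sign(d2[0])
print("O",O,"yaw y",np.degrees(np.arctan2(-d1[0],d1[1])),"yaw x",np.degrees(np.arctan2(d2[1],d2[0])))
C=[at("top",T(c),.02) for c in[(146,156),(307,212),(226,424),(55,362)]]
C=np.array(C);print("panel",C.mean(0),[np.linalg.norm(C[i]-C[i-1]).round(4) for i in range(4)])
for i,j in((0,1),(3,2)):print("yaw panel",np.degrees(np.arctan2((C[i]-C[j])[1],(C[i]-C[j])[0]))-90)
for i,j in((0,3),(1,2)):print("yaw panel",np.degrees(np.arctan2((C[i]-C[j])[1],(C[i]-C[j])[0])))
print("endy",np.linalg.norm(yl[0]-O),"discs",[np.linalg.norm(at("top",T(c),.084)[:2]-O) for c in((135,251),(489,95))])
for n in("top","scene"):
    im=cv2.imread(f"pics/{n}0.png");hsv=cv2.cvtColor(im,cv2.COLOR_BGR2HSV)
    x0,y0,x1,y1=(250,178,268,196) if n=="top" else (326,228,346,250)
    h=hsv[y0:y1,x0:x1];m=((h[...,1]>130)&(h[...,0]<16)).astype(np.uint8)
    M=cv2.moments(m,True);print(n,M["m00"],M["m10"]/M["m00"]+x0,M["m01"]/M["m00"]+y0)
p,e=tri(T((190,263)),S((528,173)));print("knob tri",p,e, at("top",T((190,263)),.139))
print("jar",at("top",T((280,85)),.048))
E
```

```text
O [0.50981512 0.0075189 ] yaw y -20.626992043342003 yaw x -21.78012390503032
panel [0.56118938 0.14769558 0.02      ] [np.float64(0.1515), np.float64(0.1152), np.float64(0.1522), np.float64(0.1212)]
yaw panel -20.4409934939724
yaw panel -20.860588022712918
yaw panel -23.065287142788936
yaw panel -20.794497793061193
endy 0.19570924165622963 discs [np.float64(0.17574311176931628), np.float64(0.1745581954631197)]
top 33.0 257.93939393939394 187.3939393939394
scene 348.0 336.9683908045977 238.23275862068965
knob tri [0.5555819  0.13250659 0.12254022] 0.001195758204563782 [0.55255962 0.13032045 0.139     ]
jar [0.6914604  0.08116223 0.048     ]
```

```bash
cat >> h.py <<'E'
from scipy.spatial.transform import Rotation as Ro
O=np.array([.5098,.0075]);YAW=-21.
def W(x,y):
    a=np.radians(YAW);return O+np.array([x*np.cos(a)-y*np.sin(a),x*np.sin(a)+y*np.cos(a)])
def to(x,y,z,yaw):
    s=r.get_state();A=Ro.from_euler('xyz',s["eef_rot"],degrees=True)
    B=Ro.from_euler('xyz',[180,0,yaw],degrees=True)
    print("delta",np.round(A.inv().apply(np.array([x,y,z])-s["tcp_pos"]),4),"turn",np.round((A.inv()*B).as_rotvec(degrees=True),2),
     "t",round(s["time_s"],2),"tcp",s["tcp_pos"].round(4),"yaw",s["eef_rot"].round(2),"F",s["contact_force"].round(1),"j",s["joints"].round(0),"w",round(s["gripper_width"],4))
E
python3 -m pendant '[[[0.05,0.04,0,0,0,2,1],[0.1,0.08,0,0,0,4,1],[0.14,0.115,0,0,0,7,1],[0.18,0.147,0,0,0,7,1],[0.22,0.18,0,0,0,7,1]]]' 25
python3 -m pendant '[[[0.04,0.03,0,0,0,0,1],[0.08,0.06,0,0,0,0,1],[0.11,0.09,0,0,0,0,1],[0.14,0.115,0,0,0,0,1],[0.15,0.12,0,0,0,0,1]]]'
python3 -c "
from h import *
to(.5555,.132,.325,-21)"
```

```text
time_s: 0.6
tcp_pos: [0.3137, 0.4525, 0.4044]
eef_rot: [180.0, 0.0, -21.0]
contact_force: [1.8, 1.9, 0.6]
gripper_width: 0.0874
gripper_force: 0.0
time_s: 1.1
tcp_pos: [0.4106, 0.2855, 0.4047]
eef_rot: [180.0, 0.0, -21.2]
contact_force: [1.2, 0.1, -0.2]
gripper_width: 0.0877
gripper_force: 0.0
delta [0.1905 0.0908 0.0797] turn [ 0.03  0.01 -0.17] t 1.1 tcp [0.4106 0.2855 0.4047] yaw [ 1.7997e+02  1.0000e-02 -2.1170e+01] F [ 1.2  0.1 -0.2] j [ 57.   4. -21.  -0. -65.  11.] w 0.0877
```

```bash

python3 -m pendant '[[[0.04,0.02,0,0,0,0,1],[0.08,0.04,0.01,0,0,0,1],[0.12,0.06,0.02,0,0,0,1],[0.16,0.08,0.03,0,0,0,1],[0.19,0.09,0.04,0,0,0,1]]]'
python3 -m pendant '[[[0,0,0.02,0,0,0,1],[0,0,0.03,0,0,0,1],[0,0,0.03,0,0,0,1]]]'
python3 -c "
from h import *
to(.5555,.132,.285,-21)
cv2.imwrite('pics/top1.png',cv2.resize(r.capture('top')[135:255,220:380,::-1],None,fx=4,fy=4,interpolation=2))
cv2.imwrite('pics/sc1.png',cv2.resize(r.capture('scene')[185:315,230:390,::-1],None,fx=4,fy=4,interpolation=2))
print(proj('scene',np.array([.5555,.132,.107])))"
```

```text
time_s: 1.6
tcp_pos: [0.5563, 0.1346, 0.364]
eef_rot: [180.0, 0.0, -21.1]
contact_force: [0.1, 0.8, -0.6]
gripper_width: 0.0875
gripper_force: 0.0
time_s: 1.9
tcp_pos: [0.5544, 0.1365, 0.3328]
eef_rot: [179.8, 0.1, -21.0]
contact_force: [0.9, -0.1, 0.1]
gripper_width: 0.0877
gripper_force: 0.0
delta [0.0027 0.0037 0.0478] turn [ 0.15  0.14 -0.03] t 1.9 tcp [0.5544 0.1365 0.3328] yaw [ 1.7985e+02  1.4000e-01 -2.1030e+01] F [ 0.9 -0.1  0.1] j [ 33.  14. -18.  -0. -58.  36.] w 0.0877
[334.59827491 244.62030326]
```

View pics/sc1.png

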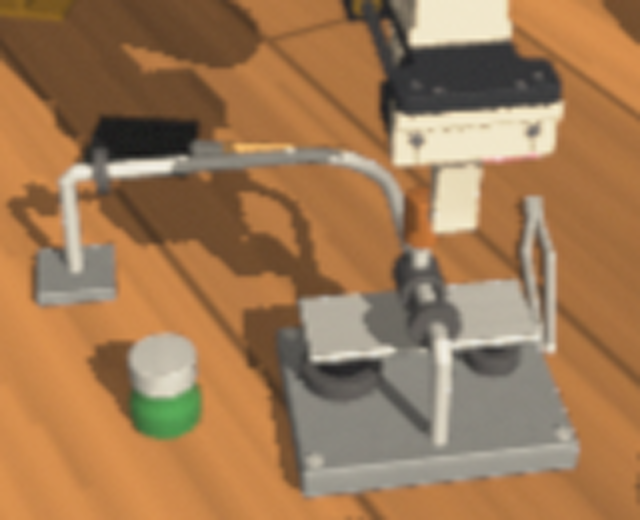

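The scene crop shows the open gripper above the knob (crop 420,220), with the near finger at (455,200) and the rod and jar clear. Next I align and descend.

```bash

python3 -c "
from h import *
p=W(0,.055)-O+[.5544,.1365]
print((proj('scene',np.array([*p,.155]))-[230,185])*4)"
python3 -m pendant '[[[0.003,0.004,0,0,0,0,1],[0.003,0.004,0.01,0,0,0,1],[0.003,0.004,0.03,0,0,0,1],[0.003,0.004,0.045,0,0,0,1],[0.003,0.004,0.047,0,0,0,1]]]'
python3 -m pendant '[[[0,0,0,0,0,0,1],[0,0,0,0,0,0,1]]]'
python3 -c "
from h import *
to(.5555,.132,.285,-21)
cv2.imwrite('pics/sc2.png',cv2.resize(r.capture('scene')[205:285,290:390,::-1],None,fx=6,fy=6,interpolation=2))"
```

```text
[449.49978914 230.93216173]
time_s: 2.5
tcp_pos: [0.5556, 0.1314, 0.2858]
eef_rot: [179.9, 0.1, -21.0]
contact_force: [-1.0, -0.6, 0.6]
gripper_width: 0.0878
gripper_force: 0.0
time_s: 2.7
tcp_pos: [0.5567, 0.1319, 0.2885]
eef_rot: [-179.9, -0.1, -21.0]
contact_force: [-0.4, -0.3, 0.6]
gripper_width: 0.0877
gripper_force: 0.0
delta [-0.0012  0.0003  0.0035] turn [-0.05 -0.06 -0.  ] t 2.7 tcp [0.5567 0.1319 0.2885] yaw [-1.7995e+02 -6.0000e-02 -2.1000e+01] F [-0.4 -0.3  0.6] j [ 33.  17. -21.   0. -52.  36.] w 0.0877
```

View pics/sc2.png

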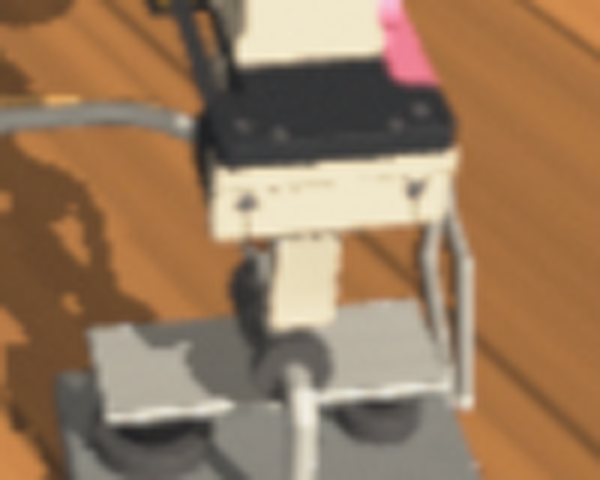

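The fingers straddle the knob and the near finger hides it (crop 305,280). Closing now.

```bash

python3 -m pendant '[[[0,0,0.002,0,0,0,-0.3],[0,0,0.002,0,0,0,-0.55],[0,0,0.002,0,0,0,-0.6],[0,0,0.002,0,0,0,-0.8],[0,0,0.002,0,0,0,-1]]]' 20
python3 -m pendant '[[[0,0,0,0,0,0,-1],[0,0,0,0,0,0,-1],[0,0,0,0,0,0,-1]]]'
python3 -c "
from h import *
to(*W(0,.1),.285,-21)"
```

```text
time_s: 3.25
tcp_pos: [0.5564, 0.1316, 0.2857]
eef_rot: [-180.0, -0.0, -21.0]
contact_force: [0.5, 0.3, 0.5]
gripper_width: 0.0532
gripper_force: 0.0
time_s: 3.55
tcp_pos: [0.5564, 0.1316, 0.2857]
eef_rot: [180.0, -0.0, -21.0]
contact_force: [-0.1, 0.6, -0.0]
gripper_width: 0.0294
gripper_force: 0.0
delta [0.001  0.0326 0.0007] turn [ 0.   -0.   -0.03] t 3.55 tcp [0.5564 0.1316 0.2857] yaw [180.    -0.   -21.03] F [-0.1  0.6 -0. ] j [ 33.  17. -22.   0. -52.  36.] w 0.0294
```

```bash

python3 -m pendant '[[[0,0,0,0,0,0,-1],[0,0,0,0,0,0,-1],[0,0,0,0,0,0,-1],[0,0,0,0,0,0,-1]]]'
python3 -m pendant '[[[0,0.008,0,0,0,0,-1],[0,0.016,0,0,0,0,-1],[0,0.024,0,0,0,0,-1],[0,0.032,0,0,0,0,-1],[0,0.032,0,0,0,0,-1]]]'
python3 -c "
from h import *
to(*W(0,.1),.285,-21)"
```

```text
time_s: 3.95
tcp_pos: [0.5566, 0.1317, 0.2858]
eef_rot: [-180.0, -0.0, -21.0]
contact_force: [-0.3, 0.7, 0.8]
gripper_width: 0.0219
gripper_force: 20.0
time_s: 4.45
tcp_pos: [0.5441, 0.1002, 0.2857]
eef_rot: [179.9, 0.0, -21.1]
contact_force: [1.1, -2.6, 3.2]
gripper_width: 0.0216
gripper_force: 20.0
delta [ 0.0012 -0.0011  0.0007] turn [ 0.09  0.04 -0.08] t 4.45 tcp [0.5441 0.1002 0.2857] yaw [ 1.7991e+02  4.0000e-02 -2.1080e+01] F [ 1.1 -2.6  3.2] j [ 31.  15. -24.   0. -51.  38.] w 0.0216
```

```bash

python3 -m pendant '[[[0,0.01,0,0,0,0,-1],[0.001,0.02,0,0,0,0,-1],[0.001,0.03,0,0,0,0,-1],[0.001,0.04,0,0,0,0,-1],[0.001,0.049,0,0,0,0,-1]]]'
python3 -c "
from h import *
to(*W(0,.05),.285,-21)"
python3 -m pendant '[[[0,0.004,0,0,0,-4.5,-1],[0.0006,0.008,0,0,0,-9,-1],[0.0014,0.0117,0,0,0,-13.5,-1],[0.0024,0.0155,0,0,0,-18,-1],[0.0038,0.019,0,0,0,-22.5,-1]]]'
python3 -c "
from h import *
a=np.radians(22.5);to(*W(.05-.05*np.cos(a),.05-.05*np.sin(a)),.285,1.5)"
```

```text
time_s: 4.95
tcp_pos: [0.5279, 0.0548, 0.2857]
eef_rot: [-180.0, 0.0, -21.0]
contact_force: [1.5, 3.3, -0.0]
gripper_width: 0.0218
gripper_force: 20.0
delta [0.     0.0006 0.0007] turn [-0.    0.   -0.03] t 4.95 tcp [0.5279 0.0548 0.2857] yaw [-180.      0.    -21.03] F [ 1.5  3.3 -0. ] j [ 27.  13. -27.  -0. -50.  42.] w 0.0218
time_s: 5.45
tcp_pos: [0.5246, 0.036, 0.2857]
eef_rot: [-180.0, 0.0, 1.6]
contact_force: [1.0, 2.2, 0.7]
gripper_width: 0.0219
gripper_force: 20.0
delta [-0.0002  0.001   0.0007] turn [-0.01  0.02  0.15] t 5.45 tcp [0.5246 0.036  0.2857] yaw [-1.7999e+02  2.0000e-02  1.6500e+00] F [1.  2.2 0.7] j [ 25.  13. -27.  -0. -50.  66.] w 0.0219
```

```bash

python3 -m pendant '[[[0,0.005,0,0,0,-4.5,-1],[0.0006,0.009,0,0,0,-9,-1],[0.0014,0.0127,0,0,0,-13.5,-1],[0.0024,0.0165,0,0,0,-18,-1],[0.0038,0.02,0,0,0,-22.5,-1]]]'
python3 -c "
from h import *
a=np.radians(45);to(*W(.05-.05*np.cos(a),.05-.05*np.sin(a)),.285,24)"
python3 -m pendant '[[[0,0.004,0,0,0,-4.5,-1],[0.0006,0.008,0,0,0,-9,-1],[0.0014,0.0117,0,0,0,-13.5,-1],[0.0024,0.0155,0,0,0,-18,-1],[0.0038,0.019,0,0,0,-22.5,-1]]]'
python3 -c "
from h import *
a=np.radians(67.5);to(*W(.05-.05*np.cos(a),.05-.05*np.sin(a)),.285,46.5)"
```

```text
time_s: 5.95
tcp_pos: [0.5289, 0.0162, 0.2857]
eef_rot: [-180.0, 0.0, 24.1]
contact_force: [-0.1, 4.3, 3.3]
gripper_width: 0.0219
gripper_force: 20.0
delta [-0.0003  0.0002  0.0007] turn [-0.03  0.02  0.14] t 5.95 tcp [0.5289 0.0162 0.2857] yaw [-1.7997e+02  2.0000e-02  2.4140e+01] F [-0.1  4.3  3.3] j [ 23.  13. -27.  -0. -50.  91.] w 0.0219
time_s: 6.45
tcp_pos: [0.5402, 0.0005, 0.2857]
eef_rot: [-180.0, -0.0, 46.6]
contact_force: [0.2, 5.7, 1.3]
gripper_width: 0.0219
gripper_force: 20.0
delta [-0.0005  0.0002  0.0007] turn [-0.04 -0.01  0.14] t 6.45 tcp [5.402e-01 5.000e-04 2.857e-01] yaw [-1.7996e+02 -1.0000e-02  4.6640e+01] F [0.2 5.7 1.3] j [ 21.  14. -25.  -0. -50. 116.] w 0.0219
```

```bash

python3 -m pendant '[[[0,0.004,0,0,0,-4.5,-1],[0.0006,0.008,0,0,0,-9,-1],[0.0014,0.0117,0,0,0,-13.5,-1],[0.0024,0.0155,0,0,0,-18,-1],[0.0038,0.019,0,0,0,-22.5,-1]]]'
python3 -m pendant '[[[0,0.01,0,0,0,0,-1],[0,0.02,0,0,0,0,-1],[0,0.03,0,0,0,0,-1],[0,0.03,0,0,0,0,-1]]]'
python3 -c "
from h import *
to(*W(.08,0),.285,69);to(*W(.158,0),.285,69)
cv2.imwrite('pics/sc3.png',cv2.resize(r.capture('scene')[205:315,230:390,::-1],None,fx=4,fy=4,interpolation=2))"
```

```text
time_s: 6.95
tcp_pos: [0.5558, -0.0098, 0.2854]
eef_rot: [-179.8, 0.0, 69.1]
contact_force: [-3.8, 6.3, 6.2]
gripper_width: 0.0217
gripper_force: 20.0
time_s: 7.35
tcp_pos: [0.5848, -0.0213, 0.2855]
eef_rot: [-179.9, 0.1, 68.9]
contact_force: [0.9, -0.7, 3.0]
gripper_width: 0.021
gripper_force: 20.0
delta [ 0.     -0.0003  0.0005] turn [-0.08  0.09 -0.05] t 7.35 tcp [ 0.5848 -0.0213  0.2855] yaw [-1.7992e+02  9.0000e-02  6.8950e+01] F [ 0.9 -0.7  3. ] j [ 17.  18. -20.   0. -52. 142.] w 0.021
delta [0.0001 0.0777 0.0004] turn [-0.08  0.09 -0.05] t 7.35 tcp [ 0.5848 -0.0213  0.2855] yaw [-1.7992e+02  9.0000e-02  6.8950e+01] F [ 0.9 -0.7  3. ] j [ 17.  18. -20.   0. -52. 142.] w 0.021
```

View pics/sc3.png

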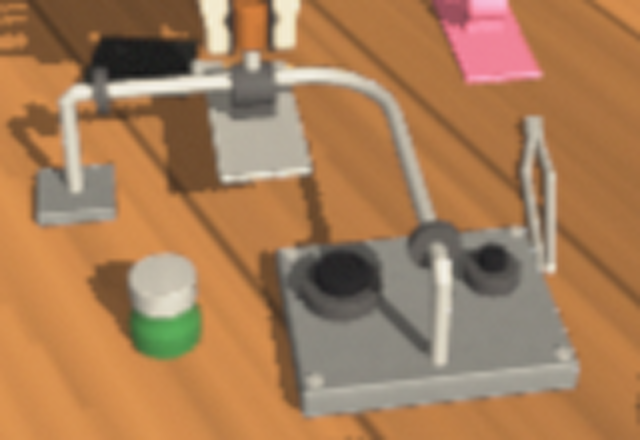

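The guard is round the bend on the +x leg (crop 250,95) and both buttons are uncovered. The big one is at crop (345,272) on the jar side, the small one at (490,258). I continue towards the stop.

```bash

python3 -m pendant '[[[0,0.012,0,0,0,0,-1],[0,0.024,0,0,0,0,-1],[0,0.037,0,0,0,0,-1],[0,0.05,0,0,0,0,-1],[0,0.063,0,0,0,0,-1]]]'
python3 -m pendant '[[[0,0.004,0,0,0,0,-1],[0,0.008,0,0,0,0,-1],[0,0.01,0,0,0,0,-1],[0,0.01,0,0,0,0,-1]]]'
python3 -c "
from h import *
to(*W(.158,0),.285,69)"
python3 -m pendant '[[[0,0.002,0,0,0,0,-1],[0,0.003,0,0,0,0,-1],[0,0.005,0,0,0,0,-1],[0,0.005,0,0,0,0,-1]]]'
python3 -c "
from h import *
to(*W(.158,0),.285,69)"
```

```text
time_s: 7.9
tcp_pos: [0.642, -0.0435, 0.2853]
eef_rot: [-179.7, 0.1, 69.0]
contact_force: [-7.4, 2.9, 7.7]
gripper_width: 0.0216
gripper_force: 20.0
time_s: 8.3
tcp_pos: [0.6513, -0.047, 0.2854]
eef_rot: [-179.8, 0.1, 68.9]
contact_force: [-5.9, 1.2, 6.4]
gripper_width: 0.0219
gripper_force: 20.0
delta [0.0002 0.0063 0.0003] turn [-0.24  0.12 -0.05] t 8.3 tcp [ 0.6513 -0.047   0.2854] yaw [-1.7976e+02  1.2000e-01  6.8950e+01] F [-5.9  1.2  6.4] j [ 13.  24. -11.  -0. -56. 146.] w 0.0219
time_s: 8.7
tcp_pos: [0.6559, -0.0488, 0.2854]
eef_rot: [-179.8, 0.1, 69.0]
contact_force: [-4.9, 1.3, 5.8]
gripper_width: 0.0215
gripper_force: 20.0
delta [0.0002 0.0014 0.0004] turn [-0.23  0.12 -0.05] t 8.7 tcp [ 0.6559 -0.0488  0.2854] yaw [-1.7977e+02  1.2000e-01  6.8950e+01] F [-4.9  1.3  5.8] j [ 13.  24. -10.  -0. -56. 146.] w 0.0215
```

```bash

for i in 1 2 3; do python3 -m pendant '[[[0,0.001,0,0,0,0,-1],[0,0.002,0,0,0,0,-1],[0,0.002,0,0,0,0,-1]]]' | sed -n 1,4p; done
```

```text
time_s: 9.0
tcp_pos: [0.6576, -0.0495, 0.2854]
eef_rot: [-179.7, 0.1, 69.0]
contact_force: [-6.7, 2.0, 6.5]
time_s: 9.3
tcp_pos: [0.6595, -0.0502, 0.2853]
eef_rot: [-179.7, 0.1, 69.0]
contact_force: [-6.4, 2.2, 7.0]
time_s: 9.6
tcp_pos: [0.6614, -0.0509, 0.2853]
eef_rot: [-179.7, 0.1, 69.0]
contact_force: [-6.5, 1.6, 7.5]
```

```bash

for i in 1 2; do python3 -m pendant '[[[0,0.001,0,0,0,0,-1],[0,0.002,0,0,0,0,-1],[0,0.002,0,0,0,0,-1]]]' | sed -n 1,4p; done
python3 -c "
from h import *
cv2.imwrite('pics/sc4.png',cv2.resize(r.capture('scene')[200:275,225:325,::-1],None,fx=7,fy=7,interpolation=2))"
```

```text
time_s: 9.9
tcp_pos: [0.6632, -0.0516, 0.2853]
eef_rot: [-179.7, 0.1, 69.0]
contact_force: [-5.4, 2.0, 6.4]
time_s: 10.2
tcp_pos: [0.665, -0.0523, 0.2853]
eef_rot: [-179.7, 0.1, 69.0]
contact_force: [-6.8, 1.8, 6.7]
```

View pics/sc4.png

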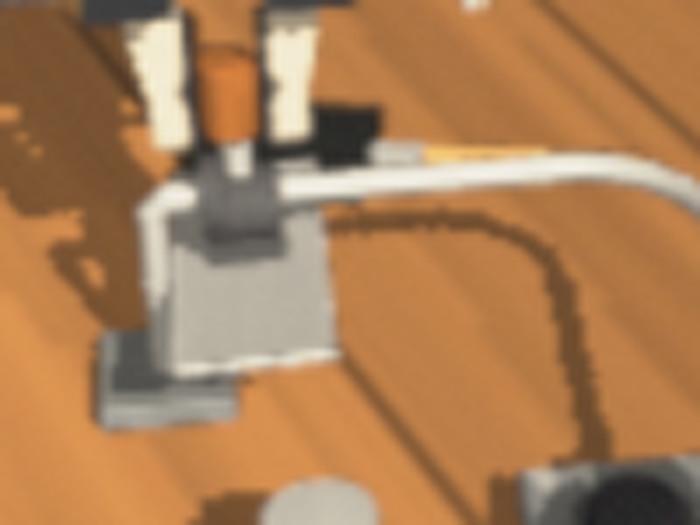

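The hub sits right by the stop disc (crop about 205,190), but there is no force rise yet. I push on in small steps.

```bash

for i in 1 2; do python3 -m pendant '[[[0,0.001,0,0,0,0,-1],[0,0.002,0,0,0,0,-1],[0,0.002,0,0,0,0,-1]]]' | sed -n 1,4p; done
```

```text
time_s: 10.55
tcp_pos: [0.6661, -0.0528, 0.2852]
eef_rot: [-179.6, 0.2, 68.9]
contact_force: [-10.1, 4.2, 10.0]
time_s: 10.85
tcp_pos: [0.667, -0.0533, 0.2851]
eef_rot: [-179.5, 0.2, 68.9]
contact_force: [-16.2, 5.7, 12.0]
```

```bash

python3 -m pendant '[[[0,-0.001,0,0,0,0,-0.8],[0,-0.001,0,0,0,0,-0.5],[0,-0.001,0,0,0,0,-0.4],[0,-0.001,0,0,0,0,-0.3],[0,-0.001,0,0,0,0,-0.3]]]'
python3 -c "
from h import *
to(*W(.158,0),.285,69)
im=r.capture('scene');cv2.imwrite('pics/s5full.png',im[:,:,::-1])
cv2.imwrite('pics/sc5.png',cv2.resize(im[200:275,225:325,::-1],None,fx=7,fy=7,interpolation=2))
e=np.array([225,200])
for n,X in dict(knobtop=(*W(.158,0),.139),hubmid=(*W(.158,0),.08),hubfront=(*W(.172,0),.08),plF=(*W(.186,.066),.054),plB=(*W(.130,.066),.054)).items():print(n,((proj('scene',np.array(X))-e+.5)*7).round())
"
```

```text
time_s: 11.35
tcp_pos: [0.6692, -0.0533, 0.2854]
eef_rot: [-179.9, 0.0, 69.0]
contact_force: [-2.1, -0.3, 1.1]
gripper_width: 0.0303
gripper_force: 0.9
delta [-0.0004 -0.0126  0.0004] turn [-0.07  0.04 -0.04] t 11.35 tcp [ 0.6692 -0.0533  0.2854] yaw [-1.7993e+02  4.0000e-02  6.8960e+01] F [-2.1 -0.3  1.1] j [ 12.  25.  -8.   0. -56. 147.] w 0.0303
knobtop [247.  56.]
hubmid [258. 197.]
hubfront [219. 200.]
plF [189. 374.]
plB [353. 359.]
```

View pics/sc5.png

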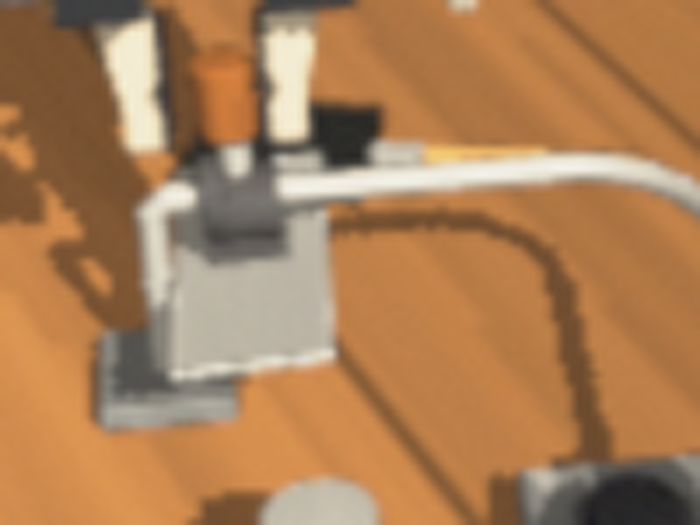

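The guard is at the stop, with the plate corner at crop (172,378) and the fingers just opening. I open further, lift clear and check it again.

```bash

python3 -m pendant '[[[0,0,0,0,0,0,0.2],[0,0,0,0,0,0,0.3],[0,0,0,0,0,0,0.3],[0,0,0,0,0,0,0.3],[0,0,0,0,0,0,0.3]]]'
python3 -m pendant '[[[0,0,-0.02,0,0,0,0.3],[0,0,-0.045,0,0,0,0.3],[0,0,-0.075,0,0,0,0.3],[0,0,-0.1,0,0,0,0.3],[0,0,-0.1,0,0,0,0.3]]]'
python3 -c "
from h import *
to(*W(.045,.137),.32,-21)
im=r.capture('scene');cv2.imwrite('pics/s6full.png',im[:,:,::-1]);a=im[205:315,225:385,::-1]
t=r.capture('top');cv2.imwrite('pics/t6full.png',t[:,:,::-1]);b=t[135:245,220:380,::-1]
cv2.imwrite('pics/sc6.png',cv2.resize(np.r_[a[:65],b[:80]],None,fx=5,fy=4.1,interpolation=2))
cv2.imwrite('pics/sc6.png',np.vstack([cv2.resize(a[:75,:],None,fx=5,fy=5,interpolation=2)[:,:],cv2.resize(b[25:70,:],None,fx=5,fy=5,interpolation=2)])[:600])
"
```

```text
time_s: 11.9
tcp_pos: [0.6699, -0.0529, 0.2856]
eef_rot: [180.0, -0.0, 69.0]
contact_force: [-0.5, 0.1, -0.2]
gripper_width: 0.0564
gripper_force: 0.0
time_s: 12.4
tcp_pos: [0.6707, -0.053, 0.3903]
eef_rot: [179.6, -0.2, 69.0]
contact_force: [0.5, -0.1, 0.2]
gripper_width: 0.0567
gripper_force: 0.0
delta [ 0.1356 -0.1274  0.0699] turn [ 0.17 -0.42 90.01] t 12.4 tcp [ 0.6707 -0.053   0.3903] yaw [ 1.7962e+02 -1.5000e-01  6.9010e+01] F [ 0.5 -0.1  0.2] j [ 12.  21.  -1.   0. -68. 147.] w 0.0567
```

View pics/sc6.png

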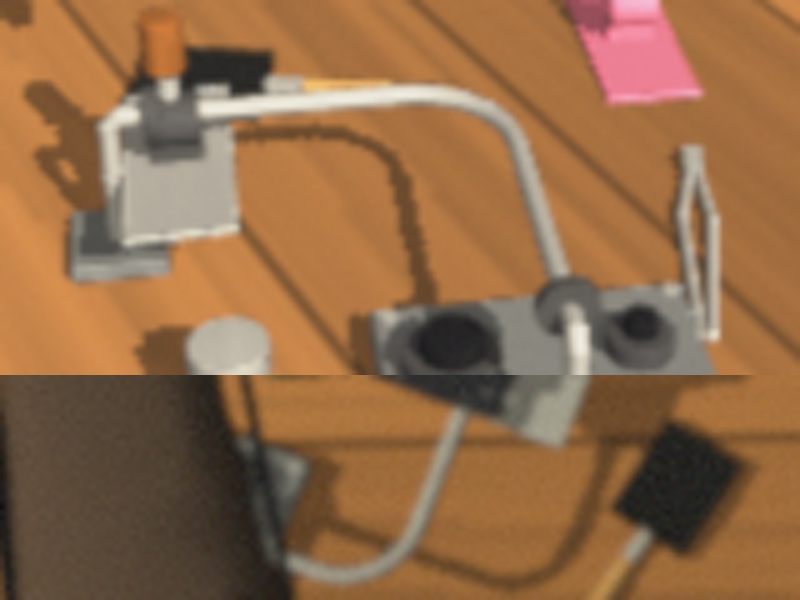

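Scene half of the crop: the guard is released and hangs level at the stop end (hub 170,120). The big button is at (452,340), the small one at (640,322). Top half: the arm partly covers the scene. That was the last of the 10 pictures, so I check the stop contact and the button position numerically.

```bash
python3 - <<'E'
from h import *
a=cv2.imread("pics/scene0.png",0);b=cv2.imread("pics/s6full.png",0)
for v in range(222,236):print(v,a[v,246:270],"|",b[v,246:270])
im=b;m=(im<45).astype(np.uint8);m[:260]=0;m[:, :300]=0;m[285:]=0;m[:,372:]=0
n,l,s,c=cv2.connectedComponentsWithStats(m)
for i in range(1,n):
    if s[i,4]>8:print(s[i],c[i],at("scene",c[i]+0.,.042),"W",W(.045,.137),W(-.045,.137))
E
```

```text
222 [139 140 141 120  76  52  47  59  72  71  62  44  39  39  40  41  41  40
  41  39  39  41  41  40] | [142 145 144 122  79  53  52  63  74  80 119 171 203 204 160  73  51  68
 113 143 154 169 160 156]
223 [139 139 140 120  77  48  47  69  87  87  72  45  40  40  40  41  41  40
  41  41  41  43  44  45] | [142 143 143 125  88  78  83  88  90  94 128 175 203 206 165  90  74  85
 129 165 174 181 176 175]
224 [139 139 125 101  76  51  47  74  96  96  79  52  50  56  60  67  76  79
  79  81  85  88  94 100] | [142 141 130 117 135 152 140 117 101 101 114 153 192 189 145  96  89  94
 118 151 167 168 165 167]
225 [140 138 126 107  96  75  62  81 102 102 101 102 117 132 140 158 180 185
 187 191 194 198 200 203] | [144 142 130 125 155 162 135 109 107 104 102 113 136 135 114  99  99 106
 151 197 209 212 212 213]
226 [142 149 168 183 184 167 133 110 106 111 143 186 208 212 214 217 222 224
 226 228 229 230 230 230] | [145 152 171 191 199 187 145 112 109 109 105 103 107 108 105 105 106 111
 162 218 231 233 233 232]
227 [151 177 211 222 224 221 194 133 111 111 145 203 228 230 229 227 224 224
 22
[... 1325 characters left out ...]
5 115 158 175 176 177]
234 [190 202 173 115  94  88  88  90  87  87  87  88  89  78  67  67  91 103
 105 116 118 118 121 121] | [193 206 178 124 114 113 106 102  89  73  73  78  83  87  85  86  86  87
  90 113 152 173 176 177]
235 [186 203 178 132 125 115 111 126 128 127 128 129 131 124 105  91  99 116
 125 130 130 129 130 132] | [189 207 183 151 162 144 117 114 104  90  90  91  93  93  94  95  95  97
  99 118 151 173 176 175]
[349 267   7   6  31] [352.25806452 269.25806452] [0.52225427 0.16067179 0.042     ] W [0.60090753 0.11927396] [0.51688529 0.15152708]
[308 268  15  11 115] [314.88695652 273.13043478] [0.60463857 0.12925273 0.042     ] W [0.60090753 0.11927396] [0.51688529 0.15152708]
```

```bash
python3 - <<'E'
from h import *
def edge(x,rad,z,row):
    t=np.radians(np.arange(0,360,1.));p=np.array([proj('scene',np.array([*W(x,rad*np.cos(a)),z+rad*np.sin(a)])) for a in t])
    k=abs(p[:,1]-row)<.4;c=p[k,0];return c.min().round(1),c.max().round(1),p[:,1].min().round(1),p[:,1].max().round(1)
for row in(226,227,228):print(row,"disc inner",edge(.172,.015,.084,row),"outer .178",edge(.178,.015,.084,row),"hub rear",edge(.144,.014,.080,row))
print("rod at disc",proj('scene',np.array([*W(.172,0),.084])),"hub tops",edge(.172,.014,.08,227))
p=P['scene'];print("cam",-np.array(p["R"]).T@np.array(p["t"]))
b=cv2.imread("pics/s6full.png",0);a=cv2.imread("pics/sc5.png",0)
for v in range(236,252):print(v,b[v,246:276])
for n,x in(("front",.186),("rear",.130)):print(n,proj('scene',np.array([*W(x,.066),.054])),proj('scene',np.array([*W(x,.066),.052])))
for n in("scene0","s6full"):
    h=cv2.cvtColor(cv2.imread(f"pics/{n}.png"),cv2.COLOR_BGR2HSV);m=((h[...,1]>130)&(h[...,0]<16)&(h[...,2]<190)).astype(np.uint8)
    print(n,"knob cols",[(v,np.flatnonzero(m[v,248:268])[[0,-1]]+248) for v in range(209,219,2)] if n!="scene0" else "")
E
```

```text
226 disc inner (np.float64(255.5), np.float64(255.7), np.float64(220.8), np.float64(232.7)) outer .178 (np.float64(253.0), np.float64(253.3), np.float64(221.0), np.float64(232.9)) hub rear (np.float64(266.8), np.float64(267.0), np.float64(221.6), np.float64(232.7))
227 disc inner (np.float64(255.6), np.float64(255.8), np.float64(220.8), np.float64(232.7)) outer .178 (np.float64(253.1), np.float64(253.4), np.float64(221.0), np.float64(232.9)) hub rear (np.float64(266.9), np.float64(267.1), np.float64(221.6), np.float64(232.7))
228 disc inner (np.float64(255.6), np.float64(255.9), np.float64(220.8), np.float64(232.7)) outer .178 (np.float64(253.2), np.float64(253.5), np.float64(221.0), np.float64(232.9)) hub rear (np.float64(267.0), np.float64(267.2), np.float64(221.6), np.float64(232.7))
rod at disc [255.66906709 226.75545149] hub tops (np.float64(255.6), np.float64(255.8), np.float64(222.5), np.float64(233.6))
cam [0.9453996  0.70911103 0.62579098]
236 [187 206 189 167 178 169 160 158 139 104  98  99 100 101 103 105 105 109
 118 133 158 173 174 175 173 158 130 133 135 134]
237 [182 2
[... 1483 characters left out ...]
0 172 173 176 160 124 130 134]
249 [101 121 126 154 180 177 174 173 171 171 173 173 173 172 173 173 172 171
 172 172 171 172 173 175 177 179 153 109 121 132]
250 [ 95 115 126 147 175 175 174 173 172 171 171 172 172 174 176 177 178 180
 179 174 167 178 193 202 207 211 183 107 106 123]
251 [ 91 113 125 145 171 176 177 177 178 177 174 168 177 190 196 203 211 216
 214 206 195 202 210 201 193 182 157 110  99 111]
front [251.44574291 252.88931647] [251.51158358 253.54987278]
rear [274.90077734 250.74547799] [274.93935272 251.40225106]
scene0 knob cols 
s6full knob cols [(209, array([248, 267])), (211, array([248, 267])), (213, array([248, 267])), (215, array([248, 262])), (217, array([248, 262]))]
```

The numbers suggest the guard sits slightly past my expected park position. I move the arm aside for a clean two-camera check, turning it for the press on the way.

```bash

python3 -m pendant '[[[0.02,-0.02,0,0,0,8,-0.2],[0.05,-0.05,0,0,0,16,-0.5],[0.09,-0.08,0,0,0,24,-0.8],[0.12,-0.11,0,0,0,32,-1],[0.15,-0.138,0,0,0,40,-1]]]'
python3 -m pendant '[[[0.005,-0.04,0,0,0,8,-1],[0.01,-0.08,0,0,0,16,-1],[0.015,-0.12,0,0,0,24,-1],[0.02,-0.16,0,0,0,32,-1],[0.026,-0.2,0,0,0,40,-1]]]'
python3 -m pendant '[[[0,0,0,0,0,5,-1],[0,0,0,0,0,10,-1],[0,0,0,0,0,10,-1],[0,0,0,0,0,10,-1]]]'
python3 - <<'E'
from h import *
t=r.capture('top')[:,:,::-1];s=r.capture('scene')[:,:,::-1]
cv2.imwrite('pics/t7.png',t);cv2.imwrite('pics/s7.png',s)
to(*W(.045,.137),.3,-21)
g=cv2.cvtColor(t,cv2.COLOR_BGR2GRAY);h=cv2.cvtColor(t,cv2.COLOR_BGR2HSV)
pk=proj('top',np.array([*W(.158,0),.139]));pb=proj('top',np.array([*W(.045,.137),.042]));ps=proj('top',np.array([*W(-.045,.137),.042]))
print("pred knobtop",pk,"big",pb,"small",ps)
y,x=int(pk[1]),int(pk[0]);print("gray",x-10,y-10);print(g[y-10:y+14,x-10:x+12]);print("sat");print(h[y-6:y+6,x-6:x+9,1])
y,x=int(pb[1]),int(pb[0]);print("big",x-8,y-8);print(g[y-8:y+9,x-8:x+9])
E
```

```text
time_s: 13.0
tcp_pos: [0.5937, 0.1381, 0.3844]
eef_rot: [-180.0, 0.1, 28.6]
contact_force: [0.7, 0.8, -0.3]
gripper_width: 0.0223
gripper_force: 0.0
time_s: 13.5
tcp_pos: [0.5196, 0.3254, 0.3845]
eef_rot: [179.9, 0.1, -11.4]
contact_force: [0.4, 0.4, -0.4]
gripper_width: 0.0005
gripper_force: 0.0
time_s: 13.9
tcp_pos: [0.5206, 0.324, 0.3848]
eef_rot: [179.9, 0.0, -20.9]
contact_force: [0.3, -0.5, 0.3]
gripper_width: 0.0006
gripper_force: 0.0
delta [0.148  0.1624 0.0853] turn [0.04 0.02 0.06] t 14.0 tcp [0.5208 0.3239 0.3852] yaw [ 1.7996e+02  2.0000e-02 -2.0940e+01] F [ 0.  -0.1  0.2] j [ 50.  16.  -9.  -0. -65.  19.] w 0.0003
pred knobtop [315.30260569 153.39899235] big [264.24445911 178.86329408] small [254.34055635 204.1364731 ]
gray 305 143
[[130 129 131 129 127 129 129 131 128 129 129 130 130 130 129 128 130 130
  131 127 130 127]
 [129 131 130 130 129 132 130 129 130 132 128 128 127 128 131 131 130 131
  129 132 129 128]
 [129 127 128 130 129 130 128 129 128 129 126 120 119 123 126 125 130 130
  129 128 131 130]
 [131 128 127 126 129 127 127 129 128 124 117 113 110 113 116 117 
[... 3168 characters left out ...]
 93  70  57  44  36  33  31  31  29  33  38  50  58  64  73]
 [109  99  84  61  45  32  33  30  28  25  31  33  33  42  52  60  70]
 [108  97  75  59  42  34  33  31  29  30  32  31  30  39  48  59  71]
 [105  94  75  57  35  36  37  33  36  30  23  32  32  38  45  54  66]
 [106  94  78  62  46  33  36  29  29  36  34  31  31  43  47  58  69]
 [107  97  81  62  53  41  30  31  32  31  26  32  31  42  50  60  71]
 [106 100  80  65  52  41  37  25  29  29  21  32  42  45  49  62  70]
 [ 99  90  73  58  50  36  34  32  35  36  35  37  45  46  59  67  73]
 [ 81  78  70  60  54  44  38  39  38  42  42  43  48  56  65  72  77]
 [ 75  74  72  67  66  61  55  57  50  48  54  49  57  61  71  72  77]]
```

```bash
python3 - <<'E'
from h import *
a=cv2.imread("pics/sc3.png",0)
print("sc3 row 228:",a[(228-205)*4+2, (284-230)*4:(304-230)*4:4],"row231",a[(231-205)*4+2,(284-230)*4:(304-230)*4:4])
print("pred hub ends at .08:",[proj('scene',np.array([*W(x,.0),.08])).round(1) for x in(.066,.08,.094)])
print("sc3 plate row 245",a[(245-205)*4+2,(280-230)*4:(312-230)*4:4],[proj('scene',np.array([*W(x,.066),.054])).round(1) for x in(.052,.108)])
b=cv2.imread("pics/s7.png",0)
for v in(222,227,228,229,230,232):print(v,b[v,248:272])
# top: profile along x-leg rod side (offset 10mm each side) before/after
for n in("top0","t7"):
    g=cv2.imread(f"pics/{n}.png",0).astype(np.float32)
    for off in(-.011,.011):
        xs=np.arange(.13,.202,.003);q=np.array([proj('top',np.array([*W(x,off),.084])) for x in xs],np.float32)
        print(n,off,cv2.remap(g,q[None,:,0],q[None,:,1],1)[0].astype(int))
g=cv2.imread("pics/t7.png",0)
m=(g<45).astype(np.uint8);m[:170]=0;m[192:]=0;m[:,:255]=0;m[:,275:]=0
M=cv2.moments(m,True);c=(M["m10"]/M["m00"],M["m01"]/M["m00"]);print("big top",c,M["m00"],at("top",c,.040))
m=(g<50).astype(np.uint8);m[:196]=0;m[212:]=0;m[:,:246]=0;m[:,262:]=0
M=cv2.moments(m,True)
if M["m00"]:c=(M["m10"]/M["m00"],M["m01"]/M["m00"]);print("small top",c,M["m00"],at("top",c,.040))
E
```

```text
sc3 row 228: [107 107 109 102  88  93 101 101 101 100  99 100 101  99 102 126 158 170
 167 152] row231 [114 109 110 103  86  76  77  78  77  83  87  91  93  92 105 140 171 180
 180 172]
pred hub ends at .08: [array([297.8, 224.6]), array([292.3, 225.1]), array([286.8, 225.5])]
sc3 plate row 245 [ 82  83  83  83 117 166 181 179 177 177 176 176 176 176 176 177 176 176
 176 177 176 176 176 174 175 176 179 166 133 131 138 137] [array([306.8, 247.8]), array([284. , 249.9])]
222 [141 121  77  52  50  63  72  77 116 167 200 202 158  72  48  64 109 138
 152 166 157 154 125  53]
227 [212 224 225 222 192 125 110 107 103 100 105 107 106 106 108 113 151 203
 220 221 219 217 215 213]
228 [220 226 225 221 194 127 105 105 101 101 108 109 110 109 110 113 127 154
 168 164 157 150 141 131]
229 [210 201 194 184 154 111  99 102 102 102 106 106 106 107 106 106 104 111
 120 120 117 114 108  94]
230 [182 145 136 129 116 100  90  96  98  99 101 101 101 100 100 102  98 102
 115 135 141 138 148 122]
232 [163 109 106 106 105  96  81  76  77  79  84  84  84  82  82  82  83 117
 156 171 173 172 165 134]
top0 -0.011 [109 107 107 107 106 106 101  97  96  96  96  91  76  61  48  47  54  65
  77  87  91  91  90  95 105]
top0 0.011 [108 107 111 113 116 112 106  98  97  98  99  96  88  76  69  70  78  89
  95  98 101  98 100 104 110]
t7 -0.011 [141 144 143 139 127 102  73  57  49  48  47  47  47  47  50  60  71  76
  75  70  75  85  94 104 116]
t7 0.011 [137 144 146 143 141 135 125 114 110 107 107 106 102  97  97 102 107 110
 109 108 107 107 110 115 122]
big top (264.69879518072287, 180.59036144578315) 83.0 [0.5955139  0.11796309 0.04      ]
small top (254.85185185185185, 204.92592592592592) 27.0 [0.5145931  0.15007857 0.04      ]
```

```bash
python3 - <<'E'
from h import *
S=cv2.cvtColor(cv2.imread("pics/t7.png"),cv2.COLOR_BGR2HSV)[...,1].astype(np.float32)
S2=cv2.cvtColor(cv2.imread("pics/s7.png"),cv2.COLOR_BGR2HSV)[...,1].astype(np.float32)
xs=np.arange(.10,.22,.001)
for n,im in(("top",S),("scene",S2)):
  for y in(-.06,-.05,-.04,-.03,.03,.04,.05,.06):
    q=np.array([proj(n,np.array([*W(x,y),.054])) for x in xs],np.float32)
    p=cv2.remap(im,q[None,:,0],q[None,:,1],1)[0];k=p<80
    i=np.flatnonzero(k);print(n,y,(xs[i[0]].round(3),xs[i[-1]].round(3),len(i)) if len(i) else None)
E
```

```text
top -0.06 (np.float64(0.134), np.float64(0.188), 55)
top -0.05 (np.float64(0.132), np.float64(0.188), 57)
top -0.04 (np.float64(0.133), np.float64(0.189), 57)
top -0.03 (np.float64(0.136), np.float64(0.191), 56)
top 0.03 (np.float64(0.136), np.float64(0.19), 55)
top 0.04 (np.float64(0.136), np.float64(0.19), 55)
top 0.05 (np.float64(0.137), np.float64(0.19), 54)
top 0.06 (np.float64(0.137), np.float64(0.19), 54)
scene -0.06 (np.float64(0.1), np.float64(0.189), 90)
scene -0.05 (np.float64(0.1), np.float64(0.194), 95)
scene -0.04 (np.float64(0.1), np.float64(0.201), 102)
scene -0.03 (np.float64(0.118), np.float64(0.203), 84)
scene 0.03 (np.float64(0.136), np.float64(0.199), 64)
scene 0.04 (np.float64(0.136), np.float64(0.214), 79)
scene 0.05 (np.float64(0.136), np.float64(0.215), 80)
scene 0.06 (np.float64(0.136), np.float64(0.216), 81)
```

The top view puts the plate centre about 162 mm from the origin. That agrees with contact at the stop within calibration, and the force rose to 17 N there. Now the press: button target about (0.599, 0.120).

```bash
python3 -c "
from h import *
to(.599,.1205,.25,-21)"
python3 -m pendant '[[[0.03,0.03,0,0,0,0,-1],[0.06,0.065,0,0,0,0,-1],[0.09,0.1,0.02,0,0,0,-1],[0.12,0.13,0.04,0,0,0,-1],[0.146,0.162,0.06,0,0,0,-1]]]'
python3 -m pendant '[[[0,0,0.03,0,0,0,-1],[0,0,0.06,0,0,0,-1],[0,0,0.072,0,0,0,-1],[0,0,0.072,0,0,0,-1],[0,0,0.072,0,0,0,-1]]]'
python3 -c "
from h import *
to(.599,.1205,.22,-21)"
```

```text
delta [0.1458 0.1619 0.1353] turn [0.04 0.02 0.06] t 14.0 tcp [0.5208 0.3239 0.3852] yaw [ 1.7996e+02  2.0000e-02 -2.0940e+01] F [ 0.  -0.1  0.2] j [ 50.  16.  -9.  -0. -65.  19.] w 0.0003
time_s: 14.5
tcp_pos: [0.5994, 0.1185, 0.3252]
eef_rot: [-180.0, -0.0, -21.0]
contact_force: [0.6, 0.8, -0.9]
gripper_width: 0.0008
gripper_force: 0.0
time_s: 15.0
tcp_pos: [0.5994, 0.121, 0.2547]
eef_rot: [-180.0, -0.1, -21.0]
contact_force: [-0.6, -0.9, 0.7]
gripper_width: 0.0003
gripper_force: 0.0
delta [-0.0002  0.0006  0.0347] turn [-0.03 -0.06  0.03] t 15.0 tcp [0.5994 0.121  0.2547] yaw [-1.7997e+02 -6.0000e-02 -2.0970e+01] F [-0.6 -0.9  0.7] j [ 30.  22. -18.   0. -49.  39.] w 0.0003
```

```bash

python3 -m pendant '[[[0.003,0,0.01,0,0,0,-1],[0.003,0,0.02,0,0,0,-1],[0.003,0,0.03,0,0,0,-1],[0.003,0,0.03,0,0,0,-1]]]'
for i in 1 2 3; do python3 -m pendant '[[[0,0,0.001,0,0,0,-1],[0,0,0.002,0,0,0,-1],[0,0,0.002,0,0,0,-1]]]' | sed -n 1,4p; done
```

```text
time_s: 15.4
tcp_pos: [0.601, 0.1193, 0.2219]
eef_rot: [179.9, 0.1, -21.0]
contact_force: [-0.5, -0.2, -0.2]
gripper_width: 0.0006
gripper_force: 0.0
time_s: 15.7
tcp_pos: [0.6017, 0.1196, 0.2219]
eef_rot: [-180.0, -0.0, -21.0]
contact_force: [0.4, 0.5, 0.8]
time_s: 16.0
tcp_pos: [0.6018, 0.1195, 0.2198]
eef_rot: [-180.0, -0.0, -21.0]
contact_force: [-0.3, -0.3, 2.4]
time_s: 16.3
tcp_pos: [0.6018, 0.1196, 0.2178]
eef_rot: [-180.0, -0.0, -21.0]
contact_force: [0.6, 0.3, 2.9]
```

```bash

for i in 1 2 3; do python3 -m pendant '[[[0,0,0.001,0,0,0,-1],[0,0,0.0015,0,0,0,-1],[0,0,0.0015,0,0,0,-1]]]' | sed -n 1,4p; done
```

```text
time_s: 16.6
tcp_pos: [0.6018, 0.1196, 0.2163]
eef_rot: [-180.0, -0.0, -21.0]
contact_force: [-0.4, 1.0, 3.4]
time_s: 16.9
tcp_pos: [0.6018, 0.1196, 0.2147]
eef_rot: [-180.0, -0.0, -21.0]
contact_force: [0.2, 0.8, 4.5]
time_s: 17.2
tcp_pos: [0.6018, 0.1196, 0.2143]
eef_rot: [-180.0, -0.0, -21.0]
contact_force: [-3.1, 0.0, 12.2]
```

The button is bottomed: the force jumped from 4.5 to 12 N and the tool stopped at z 0.2143. Lifting off and doing final checks.

```bash

python3 -m pendant '[[[0,0,0.0005,0,0,0,-1],[0,0,0.0005,0,0,0,-1]]]'|sed -n 2,4p
python3 -m pendant '[[[0,0,-0.01,0,0,0,-1],[0,0,-0.03,0,0,0,-1],[0,0,-0.07,0,0,0,-1],[0,0,-0.11,0,0,0,-1],[0,0,-0.15,0,0,0,-1]]]'
python3 -m pendant '[[[-0.03,-0.04,0,0,0,0,-1],[-0.06,-0.08,0,0,0,0,-1],[-0.09,-0.12,0,0,0,0,-1],[-0.12,-0.16,0,0,0,0,-1],[-0.12,-0.16,0,0,0,0,-1]]]'|sed -n 1,4p
python3 - <<'E'
from h import *
s=r.capture('scene')[:,:,::-1];b=cv2.imread('pics/s7.png')
d=cv2.absdiff(s,b).max(2)>40
for n,(x0,y0,x1,y1) in dict(guard=(245,203,285,262),buttons=(295,255,380,305),jar=(258,260,288,298),tw=(355,230,375,280),paddle=(250,210,320,228)).items():print(n,d[y0:y1,x0:x1].sum())
S=cv2.cvtColor(r.capture('top')[:,:,::-1],cv2.COLOR_BGR2HSV)[...,1].astype(np.float32)
xs=np.arange(.10,.22,.001)
for y in(.03,.05):
    q=np.array([proj('top',np.array([*W(x,y),.054])) for x in xs],np.float32);i=np.flatnonzero(cv2.remap(S,q[None,:,0],q[None,:,1],1)[0]<80);print(y,xs[i[[0,-1]]])
E
```

```text
tcp_pos: [0.6018, 0.1196, 0.2142]
eef_rot: [-180.0, -0.1, -21.0]
contact_force: [-3.9, -0.1, 16.4]
time_s: 17.9
tcp_pos: [0.6011, 0.1192, 0.3635]
eef_rot: [179.9, 0.1, -21.0]
contact_force: [0.8, -0.2, 0.2]
gripper_width: 0.0007
gripper_force: 0.0
time_s: 18.4
tcp_pos: [0.5453, 0.3166, 0.3618]
eef_rot: [180.0, 0.1, -20.8]
contact_force: [0.4, -0.2, -0.1]
guard 300
buttons 143
jar 71
tw 0
paddle 265
0.03 [0.136 0.19 ]
0.05 [0.137 0.19 ]
```

```bash
python3 - <<'E'
from h import *
for _ in range(1):
    s=r.capture('scene')[:,:,::-1];b=cv2.imread('pics/s7.png')
g,h=[cv2.cvtColor(i,cv2.COLOR_BGR2GRAY) for i in(s,b)]
for v in(227,232,240,268,272,276):print(v,"now",g[v,248:272:2],g[v,300:336:3],"bef",h[v,248:272:2],h[v,300:336:3])
for im in(g,h):
    m=(im<45).astype(np.uint8);m[:260]=0;m[:,:300]=0;m[285:]=0;m[:,372:]=0
    n,l,st,c=cv2.connectedComponentsWithStats(m);print([(st[i].tolist(),c[i].round(1)) for i in range(1,n) if st[i,4]>8])
d=(cv2.absdiff(g,h)>30);ys,xs=np.nonzero(d[200:310,240:390]);print(xs.min()+240,xs.max()+240,ys.min()+200,ys.max()+200)
E
```

```text
227 now [213 226 193 111 105 107 108 108 153 222 221 218] [ 77  77 118 119 123 127 119 120 138 127 114 107] bef [212 225 193 110 103 105 107 108 152 221 220 216] [ 76  77  74  73  76 125 118 118 113 120 111 105]
232 now [164 106 106  82  78  84  83  83  84 157 174 168] [ 81  74  75  88 121 122 127 135 131 120 122 128] bef [164 106 105  81  78  85  84  83  84 156 173 166] [ 81  73 117  76 117 121 126 133 128 106 119 127]
240 now [185 179 174 174 173 171 173 172 171 171 170 172] [ 81  80  81 106 122 125 124 121 123 123 107 115] bef [182 178 173 172 171 170 172 171 170 170 170 171] [ 81  80  81  76  74  77 121 120 121 122 106 112]
268 now [146 136 134 135 138 142 146 149 148 152 154 167] [ 89 103  83  81  47  37  50  81  82  83 132  64] bef [144 135 132 135 138 142 145 147 148 150 151 166] [124 160 112 104  52  45  49  80 116 133 134  94]
272 now [148 146 137  87  82  84  85 119 176 179 178 181] [ 77  82  68  30  25  29  24  32  72 107 128 132] bef [146 146 137  87  84  83  85 118 175 175 177 179] [108  87  71  38  36  36  38  39  72 134 133 132]
276 now [152 146 119  86  81  83  82 125 178 182 182 185] [ 80  81  78  46  36  40  43  44  58 133 134 135] bef [150 147 118  86  81  81  82 125 177 180 180 184] [ 83  81  78  44  37  42  43  44  56 133 134 134]
[([349, 267, 7, 6, 32], array([352.3, 269.3])), ([308, 268, 15, 11, 120], array([315. , 272.9]))]
[([349, 267, 7, 6, 32], array([352.3, 269.4])), ([308, 268, 15, 11, 117], array([315. , 273.2]))]
240 389 200 275
```

The differences are only arm shadow. The guard is unchanged at the stop and both buttons are back up at their earlier pixels, so I hand in.

```bash
python3 -c "
from plant import r
print(r.close_job())"
```

```text
the job is handed in; nothing more can be done
None
```

The guard is round the bend, against the +x stop and released; the big igniter button was pressed fully down and sprang back up, and the small button was not pushed; the job was handed in after about 18.5 s of robot time. The stop contact rests on the force rise to 17 N, since the cameras put the guard about 4–6 mm past the nominal park point.

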